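# Square a graphite mould block into the jig corner

### The job

Pull the graphite mould block straight up out of the sprung roller catch that holds it, carry it to the squaring jig and set it down flat on the plywood, long side along the long steel stop. Push it into the corner so that it bears flush and firmly on both stops at once, and finish holding it there: do not let go, keep pushing against both. Leave the bottle, the paddle and the tin alone.

Things in the scene. Friction and masses are not known exactly. Their poses are not given: they have to be found in the camera images.
- block: Dark graphite block, 76 x 40 x 60 mm (x, y, z), 0.26 to 0.42 kg, a round cavity 24 mm wide, 12 mm deep in its top. Origin: centre of underside; x along its length, z up. Each 40 mm wide end has a level groove 3 mm deep, 14 to 28 mm above the underside. The plain long sides are the ones to grip, across 40 mm. It stands in the catch, length along the catch's x; half a turn looks the same.
- catch: Roller catch fixed to the bench: steel base 150 x 60 x 12 mm, a 50 mm high upright beyond each end of the block, with a white sprung roller (16 mm) in the block's end groove. Origin: centre of underside, x along its length. The block stands on the base, its long sides free. Lifting takes about 9 to 11 N above its weight until the rollers let go after 7 mm; clear after 38 mm.
- jig: Squaring jig, fixed to the bench: plywood plate 160 x 130 x 10 mm. Origin at the centre of its underside. Two steel stops stand on it, 14 mm above the plate: the long one faces the jig's -y, the short one its -x. Turned on the bench by up to 0.6 rad. Friction of the block on plate and stops is 0.5 to 0.7, so a push sliding along one stop is partly carried by it.
- stop_long: The long stop: steel bar along the jig's x, 95 x 15 x 14 mm, on the +y side of the jig. Its origin and axes are those of the jig; its working face is the plane y = +30 mm of the jig, from x = -55 to +40 mm, z = 10 to 24 mm. The block's 76 mm side goes against it.
- stop_short: The short stop: steel bar along the jig's y, 15 x 70 x 14 mm, on the +x side of the jig. Its origin and axes are those of the jig; its working face is the plane x = +45 mm of the jig, from y = -45 to +25 mm, z = 10 to 24 mm. The block's 40 mm end goes against it.
- corner (a point): Where the working planes of the two stops meet, on the plate's upper face: jig x = +45 mm, y = +30 mm, z = 10 mm, axes of the jig. With the block home, its underside's centre lies 38 mm from here to -x and 20 mm to -y.
- bottle: Bystander: clear plastic water bottle with blue label and white cap, 66 mm wide, 200 mm high, standing. Origin under its centre.
- paddle: Bystander: graphite paddle lying flat, pad 100 x 75 x 12 mm with a rod and wooden handle, 260 mm long in all. Origin on its axis, 20 mm from the pad's near edge; x points to the pad.
- tin: Bystander: round metal tin, 72 mm wide, 34 mm high. Origin under its centre.
There are look-alikes about, which are no part of the job. Of the things like the block, leave any that is pink; of the rest the larger one is meant.

How it is judged (in metres and radians):
On the way:
1. the block has been pulled up out of the roller catch, clear of its uprights (z of block in the frame of catch above 0.05 m and contact force between the fingers and block above 1 N), for 0.1 s.
At the end, for the whole second after the job is handed in: Block upright and along the long stop (0.05 rad each), underside within 2.5 mm of the jig's plate, centre within 3 mm of home, pressing each stop with over 2 N, at rest, fingers still on it, all through the last second (contact force between block and stop_long above 2 N and contact force between block and stop_short above 2 N and contact force between the fingers and block above 1 N and angle between the x axis of block and the x axis of jig, either way round below 0.05 rad and angle between block's own z axis and vertical below 0.05 rad and z of block in the frame of jig below 0.0125 m and x of block in the frame of corner between -0.041 and -0.035 m and y of block in the frame of corner between -0.023 and -0.017 m and linear speed of block below 0.02 m/s); the arm keeps its last pose, push and grip.
It fails at once if the bottle, the paddle or the tin is pushed more than 2 cm (distance of any of bottle, paddle, tin from where it was at the start of the episode above 0.02 m).
It also fails if it takes over 61 s, if anything falls off the work surface, if the arm or the gripper's body presses on something with over 40 N, if the wrist force passes 120 N, or if a joint passes its speed limit or range.

### The arm

A 7-joint arm with a two-finger parallel gripper is mounted at the origin on the work surface. World frame = base frame: x ahead of the robot, y to its left, z up, the work surface at z = 0. Lengths are in mm, angles in rad, forces in N, time in s.
With the tool pointing down it reaches from about 400 to 875 mm from the base axis. Payload 4.4 kg.
Tool frame: the origin (TCP) lies at the very end of the fingers, on their centre line; the grasp point (between the pads) lies 19 mm behind it; z points along the fingers, y is the line along which they close (so a half turn about z gives the same grasp; the last joint's range is limited). The gripper opens to 85 mm and grips with 20 to 120 N. Pads are 22 mm wide; open, the fingers measure 114 mm over their backs; the gripper's body (76 mm by 85 mm) begins 54 mm behind the grasp point. The pads swing forward as they close: fully open they stand 13 mm farther back than shut.
Start: joints at [1.24, 0.628, 0.038, 1.517, -0.027, 0.996, -0.02], TCP at [170.143, -627.351, 231.313] pointing down, gripper open.
Joint ranges: [-3.06, 3.06], [-0.37, 2.12], [-1.25, 1.32], [0.18, 2.47], [-1.1, 4.24], [0.23, 1.98], [-2.94, 2.94]. Speed limits (rad/s): [2.57, 2.57, 3.14, 3.14, 3.14, 3.14, 3.14].

### API

Orientations are given as [roll, pitch, yaw] about the fixed x, y, z axes, in that order (R = Rz(yaw) Ry(pitch) Rx(roll)).
In Python, from cell import sensors, get_image, camera_params, order gives the robot as it stands.
- The arm moves only by the shell command python3 -m inch 'ROWS' [OPENING]. ROWS is JSON, a list that holds one entry, the list of rows, each a list of 4 numbers: the shift along the tool's x, y, z in cm, then the turn about the tool's z in degrees. A call has 1 to 8 rows; each row is the pose to reach, as a shift and turn from the pose commanded when the call began, along the tool's axes at that moment; what a row does not reach only later rows make up. A row lasts 1/12 s, in which the tool goes at most 41.7 mm and 7.16 degrees, less where a joint would pass 70% of its speed; a pose out of reach is approached as far as the arm can. A call with a gripper value outside its range is refused whole. OPENING is the finger opening in cm, from 0 to 8.54, set as the call begins (- or left out, the last holds). The fingers move at their own pace and stop on an object; the grip force is fixed at half the most. Time passes only in rows, so rows that repeat a pose let the fingers close. It gives the time, the measured TCP pose, the force, the opening and the grip force at its end, in the units of the state.
- sensors.read_state(): the state, without advancing time (a new reading comes with each control period).
- get_image(name): name is "side" or "top"; returns the picture (420x560x3 uint8, blue, green, red); there is no depth.
- camera_params(name): a dict with "mtx" (3x3 intrinsics, pixels), "rvec" (rotation vector, rad) and "tvec" (3), from world to camera coordinates, as OpenCV has them. Camera axes: x right, y down, z forward; pixel columns grow to the right and rows downward; lengths in mm; the calibration is good to about 2 mm. A picture is of the moment at which its call begins. camera_params takes no time and is no camera call.
- order.finish_job(): hands the job in; it is judged then, once.
The state is a dict: "clock": time; "qpos": joint angles; "qd": joint speeds; "tau": joint torques, N m; "eef_pos": TCP position; "tool_rot": TCP orientation; "force": force on the tool from outside, world axes, zero at the start; "torque": the same for the moment, N m; "width": finger opening in mm; "gripper_force": force on a finger pad.
Only numpy, scipy, OpenCV 4.12 (cv2) and the standard library are available. Lean on these libraries where they do the work, as an engineer would, in place of code of your own. Each camera call takes 0.05 s, during which the arm holds its last target. There are 200 camera calls.

## Working session

There is one attempt and no reset: what is moved stays moved. The work goes in short steps, Python scripts to look and compute and a shell command to move; the robot and the scene stay as the last step left them, time stands still between calls to the robot, and variables do not carry over. Pictures are saved under pics/ and viewed, at most 10 in all, crops included, and the job is handed in when it is done.

```bash
ls; mkdir -p pics; python3 - <<'E'
from cell import sensors,get_image,camera_params
import cv2
s=sensors.read_state(); print({k:s[k] for k in('clock','eef_pos','tool_rot','force','width')})
for n in('top','side'):
    cv2.imwrite(f'pics/{n}0.png',get_image(n)); p=camera_params(n); print(n,p)
E
```

```text
pics
{'clock': 0.0, 'eef_pos': array([ 169.9468966 , -626.70952023,  230.39422532]), 'tool_rot': array([-3.13964940e+00,  3.29057001e-05,  2.64767220e-01]), 'force': array([ 0.5663406 , -0.01525924, -0.41016466]), 'width': 85.376473354385}
top {'mtx': array([[410.25573679,   0.        , 277.68817441],
       [  0.        , 410.25573679, 209.17138716],
       [  0.        ,   0.        ,   1.        ]]), 'rvec': array([ 2.14281141, -2.08695306,  0.20409023]), 'tvec': array([  -9.36732149,  554.16384937, 1230.48467963])}
side {'mtx': array([[465.49459437,   0.        , 281.13384071],
       [  0.        , 465.49459437, 208.46962931],
       [  0.        ,   0.        ,   1.        ]]), 'rvec': array([ 2.24335809, -0.19681848,  0.07414989]), 'tvec': array([-550.35332065,  102.92331459, 1327.49128301])}
```

View pics/top0.png

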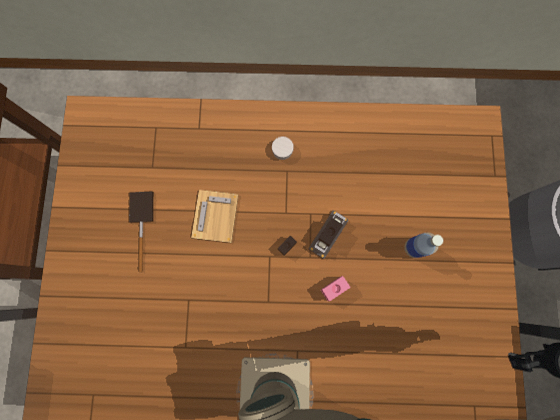

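View pics/side0.png

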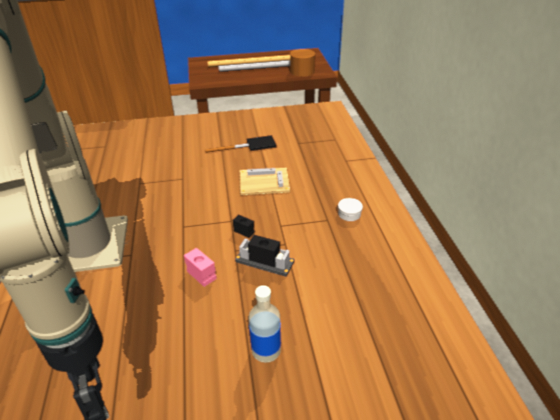

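Candidates in the top view: the dark block in the catch at (331,233), a small dark block at (287,245), and a pink block at (336,289). I'm choosing the one in the catch, since it's dark and larger, and will check it in an enlarged crop.

```bash
python3 - <<'E'
import cv2,numpy as np
t=cv2.imread('pics/top0.png');s=cv2.imread('pics/side0.png')
def c(i,x,y,w=50,h=38):return cv2.resize(i[y:y+h,x:x+w],(400,300),interpolation=cv2.INTER_CUBIC)
# origins top: catch(305,205) jig (187,186,h->) ; 8x
a=c(t,305,214-0); a=cv2.resize(t[207:262,295:368],(400,300),interpolation=cv2.INTER_CUBIC)
b=cv2.resize(t[187:247,175:255],(400,300),interpolation=cv2.INTER_CUBIC)
d=cv2.resize(s[230:278,232:296],(400,300),interpolation=cv2.INTER_CUBIC)
e=cv2.resize(s[160:202,236:292],(400,300),interpolation=cv2.INTER_CUBIC)
cv2.imwrite('pics/crop.png',np.vstack([np.hstack([a,b]),np.hstack([d,e])]))
E
```

```text
(no output)
```

View pics/crop.png

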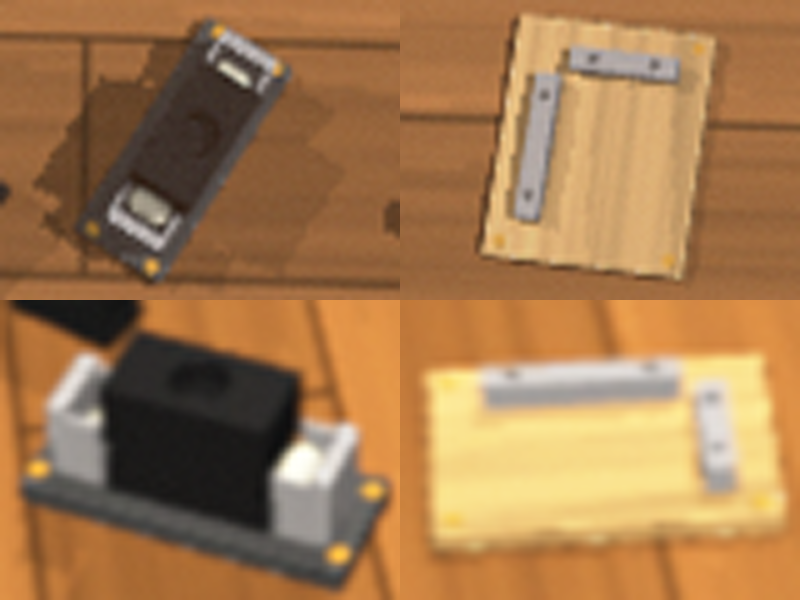

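The crop confirms it: a dark block with a cavity, in the catch between the white rollers. The jig has its long stop on the left (+y) and its short stop at the top (+x). Next I'll fit both poses.

```bash
cat >h.py <<'E'
import cv2,numpy as np
from cell import sensors,get_image,camera_params
from scipy.optimize import least_squares
def proj(n,P):
    p=camera_params(n); return cv2.projectPoints(np.array(P,float),p['rvec'],p['tvec'],p['mtx'],None)[0][:,0]
def place(v,L):
    c,s=np.cos(v[2]),np.sin(v[2]); L=np.array(L,float); return np.c_[v[0]+c*L[:,0]-s*L[:,1],v[1]+s*L[:,0]+c*L[:,1],L[:,2]]
def fit(obs,v0):
    f=lambda v:np.concatenate([(proj(n,place(v,L))-np.array(px)).ravel() for n,L,px in obs])
    r=least_squares(f,v0,x_scale=[10,10,.1]); return r.x,r.fun.reshape(-1,2).round(1)
E
python3 - <<'E'
from h import *
def cr(o,s,pts):return np.array(o)+(np.array(pts)+.5)/np.array(s)-.5
C=lambda a,b,z:[[a,b,z],[a,-b,z],[-a,-b,z],[-a,b,z]]
K=C(75,30,12);B=C(38,20,72);J=C(80,65,10)
v,r=fit([('top',K,cr((295,207),(5.479,5.4545),[(205,18),(293,68),(153,283),(78,230)])),
 ('side',[K[2],K[1],K[0]],cr((232,230),6.25,[(22,187),(340,272),(390,180)])),
 ('side',[B[2],B[1],B[0],B[3]],cr((232,230),6.25,[(103,75),(275,132),(300,75),(145,35)]))],[500,-100,-.5])
print('catch',v.round(3),r.tolist())
w,r=fit([('top',J,cr((175,187),5,[(120,14),(315,37),(285,280),(82,254)])),
 ('side',J,cr((236,160),7.143,[(365,55),(383,215),(35,240),(25,70)]))],[550,200,-.1])
print('jig',w.round(3),r.tolist())
print('home',place(w,[[7,10,10]]))
s=sensors.read_state();print(s['clock'],s['eef_pos'],s['tool_rot'])
E
```

```text
catch [ 486.893 -158.115   -0.55 ] [[0.5, -0.4], [0.3, 0.3], [1.3, 0.1], [-1.1, -0.5], [-0.2, -0.9], [0.7, 0.2], [0.7, -0.3], [-0.5, 1.8], [-1.1, 0.0], [0.7, -0.8], [-0.8, -1.4]]
jig [ 5.36279e+02  2.08802e+02 -8.80000e-02] [[0.0, 0.2], [0.3, 0.0], [-0.4, -0.1], [0.0, 0.5], [-0.4, -0.1], [0.7, 0.0], [-0.3, -0.5], [0.6, 0.5]]
home [[544.13204153 218.14665401  10.        ]]
0.1 [ 169.9767033  -626.79163379  230.50420356] [-3.13989591e+00  1.34072804e-05  2.64757359e-01]
```

```bash
python3 -m inch '[[[2.7,-2.3,0,3],[5.4,-4.6,0,6],[8.1,-6.9,0,9],[10.8,-9.2,0,12],[13.5,-11.5,0,15],[16.2,-13.8,0,18],[18.9,-16.1,0,21],[21.5,-18.5,0,24]]]' 8.5; python3 - <<'E'
from h import *
s=sensors.read_state();p=s['eef_pos'];y=s['tool_rot'][2];print(s['clock'],p,s['tool_rot'])
d=np.array([486.9,-158.1])-p[:2];print(d@[np.cos(y),np.sin(y)],d@[np.sin(y),-np.cos(y)],np.degrees(y+.55))
E
```

```text
clock: 0.77
eef_pos: [330.0, -390.9, 231.1]
tool_rot: [-3.141, 0.0, -0.157]
force: [0.1, -0.4, 1.6]
width: 85.0
gripper_force: 0.0
0.7667 [ 329.98234724 -390.90675639  231.09947411] [-3.14128156e+00  9.53114485e-05 -1.56773733e-01]
118.6445779514173 -254.45156649043278 22.530205510115483
```

```bash
python3 -m inch '[[[1.7,-3.6,0,3.5],[3.4,-7.2,0,7],[5.1,-10.8,0,10.5],[6.8,-14.4,2,14],[8.5,-18.0,4,17.5],[10.2,-21.6,6,21],[12,-25.5,8,22.7],[12,-25.5,10,22.7]]]'; python3 - <<'E'
from h import *
s=sensors.read_state();print(s['eef_pos'],s['tool_rot'])
i=get_image('side');j=get_image('top')
a=cv2.resize(i[190:280,206:296],(400,400),interpolation=cv2.INTER_CUBIC)
b=cv2.resize(j[190:280,285:375],(400,400),interpolation=cv2.INTER_CUBIC)
cv2.imwrite('pics/hover.png',np.hstack([a,b]))
E
```

```text
clock: 1.43
eef_pos: [491.3, -153.0, 131.1]
tool_rot: [-3.137, -0.003, -0.544]
force: [0.9, 0.1, -0.1]
width: 84.9
gripper_force: 0.0
[ 491.26840653 -153.01832697  131.12066898] [-3.13749167e+00 -2.68076670e-03 -5.44083156e-01]
```

View pics/hover.png

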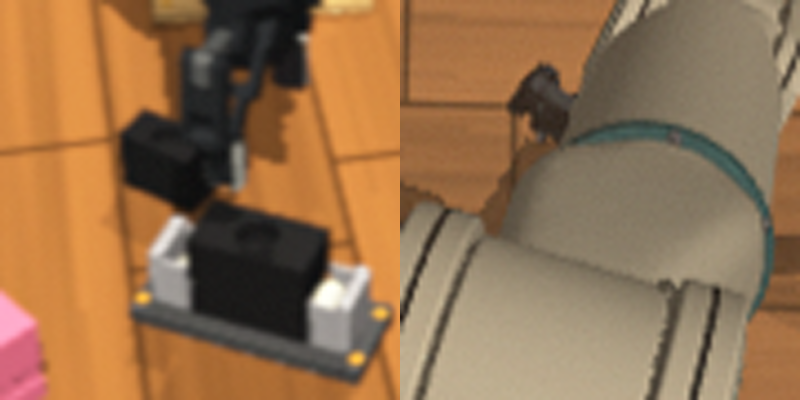

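```bash
python3 - <<'E'
from h import *
s=sensors.read_state();p=s['eef_pos'];y=s['tool_rot'][2];print(s['clock'],p,y)
t=np.array([np.sin(y),-np.cos(y),0])*42.5; z=np.array([0,0,13])
P=[p,p+t+z,p-t+z]
print((proj('side',P)-[206,190])*400/90)
cv2.imwrite('pics/h2.png',cv2.resize(get_image('side')[170:290,196:316],(600,600),interpolation=cv2.INTER_CUBIC))
print((proj('side',P)-[196,170])*5)
E
```

```text
1.5333 [ 486.26471921 -154.20579082  127.83630535] -0.543296095808856
[[252.00707958 155.84291547]
 [220.86632798 185.23692338]
 [279.82729123  94.37595908]]
[[333.50796453 275.3232799 ]
 [298.47461898 308.3915388 ]
 [364.80570263 206.17295397]]
```

View pics/h2.png

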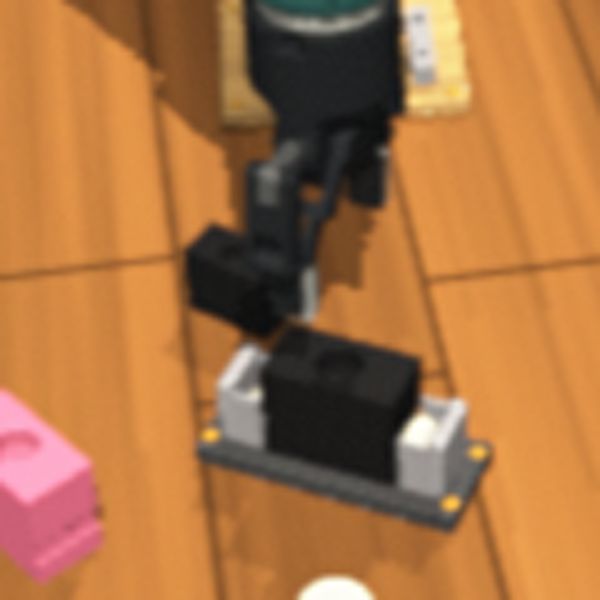

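```bash
python3 - <<'E'
from h import *
def cr(o,s,pts):return np.array(o)+(np.array(pts)+.5)/np.array(s)-.5
C=lambda a,b,z:[[a,b,z],[a,-b,z],[-a,-b,z],[-a,b,z]]
K=C(75,30,12);B=C(38,20,72)
T=('top',K,cr((295,207),(5.479,5.4545),[(205,18),(293,68),(153,283),(78,230)]))
S=('side',[K[2],K[1],K[0]]+[B[2],B[1],B[0],B[3]],cr((196,170),5,[(200,442),(452,516),(492,445),(265,372),(398,410),(420,358),(298,327)]))
for o in([T],[S],[T,S]):
    v,r=fit(o,[487,-158,-.55]);print(v.round(3),r.tolist())
s=sensors.read_state();print(s['eef_pos'],s['tool_rot'])
E
```

```text
[ 486.512 -157.33    -0.545] [[0.1, -0.3], [-0.0, 0.4], [1.2, 0.3], [-1.2, -0.3]]
[ 487.445 -159.261   -0.564] [[-0.4, 0.6], [0.6, 1.1], [1.0, 0.0], [-0.8, -0.5], [-0.6, -0.5], [1.0, -0.0], [-0.8, -1.0]]
[ 487.166 -158.479   -0.554] [[0.7, -0.5], [0.4, 0.3], [1.3, 0.0], [-1.0, -0.7], [-0.5, 0.6], [0.7, 0.7], [0.8, -0.4], [-0.9, -0.6], [-0.7, -0.8], [0.8, -0.3], [-1.1, -1.1]]
[ 485.93210412 -157.21477391  129.59274941] [ 3.14038369  0.00449003 -0.54693755]
```

```bash
python3 -m inch '[[[0,0,3.5,0],[0,0,7,0],[0,0,9,0],[0,0,10,0],[0,0,10,0],[0,0,10,0]]]'; python3 -m inch '[[[0,0,0,0],[0,0,0,0],[0,0,0,0],[0,0,0,0],[0,0,0,0],[0,0,0,0],[0,0,0,0],[0,0,0,0]]]' 2
```

```text
clock: 2.08
eef_pos: [487.1, -160.5, 32.2]
tool_rot: [3.141, -0.001, -0.552]
force: [-0.2, 0.1, 0.9]
width: 85.1
gripper_force: 0.0
clock: 2.75
eef_pos: [487.7, -159.2, 32.5]
tool_rot: [-3.141, -0.002, -0.55]
force: [-0.8, -0.0, 6.9]
width: 39.6
gripper_force: 61.4
```

```bash
python3 -m inch '[[[0,0,-0.3,0],[0,0,-0.8,0],[0,0,-1.5,0],[0,0,-3,0],[0,0,-5,0],[0,0,-7,0],[0,0,-9,0],[0,0,-9,0]]]'; python3 -m inch '[[[0,0,0,0],[0,0,0,0],[0,0,0,0]]]'
```

```text
clock: 3.42
eef_pos: [488.7, -159.6, 125.0]
tool_rot: [-3.14, -0.006, -0.55]
force: [1.3, -0.1, -2.3]
width: 39.4
gripper_force: 63.5
clock: 3.67
eef_pos: [486.0, -158.6, 120.4]
tool_rot: [3.141, 0.002, -0.55]
force: [-1.1, 0.7, -3.1]
width: 39.6
gripper_force: 63.5
```

```bash
python3 -m inch '[[[-1,-2,0,-2],[-2.5,-5.4,0,-5],[-4.2,-8.9,0,-8],[-5.8,-12.4,0,-11.5],[-7.4,-15.8,0,-15],[-9,-19.3,0,-18.5],[-10.6,-22.7,0,-22],[-12,-25.7,0,-26.5]]]'; python3 -m inch '[[[0,0,0,0],[0,0,0,0]]]';python3 - <<'E'
from h import *
s=sensors.read_state();p=s['eef_pos'];print(p,s['tool_rot'],s['force'])
E
```

```text
clock: 4.33
eef_pos: [518.0, 125.6, 120.1]
tool_rot: [3.141, 0.002, -0.083]
force: [0.3, -0.0, -3.8]
width: 39.4
gripper_force: 63.4
clock: 4.5
eef_pos: [518.1, 125.5, 120.0]
tool_rot: [-3.141, 0.002, -0.083]
force: [-0.5, -1.0, -3.3]
width: 39.6
gripper_force: 63.4
[518.14445537 125.54306442 120.03724414] [-3.14114423e+00  2.25828203e-03 -8.29228862e-02] [-0.45627066 -0.98869652 -3.26108387]
```

```bash
python3 -m inch '[[[0.1,-3,0,0],[0.3,-6,2,0],[0.3,-8,4,0],[0.3,-8,6,0],[0.3,-8,6,0],[0.3,-8,6,0]]]'; python3 - <<'E'
from h import *
i=get_image('side');j=get_image('top')
a=cv2.resize(i[140:210,224:294],(400,400),interpolation=cv2.INTER_CUBIC)
b=cv2.resize(j[180:250,180:250],(400,400),interpolation=cv2.INTER_CUBIC)
cv2.imwrite('pics/jig1.png',np.hstack([a,b]))
s=sensors.read_state();p=s['eef_pos'];print(p,s['tool_rot'])
E
```

```text
clock: 5.0
eef_pos: [527.8, 199.5, 59.9]
tool_rot: [3.138, 0.004, -0.09]
force: [0.3, -1.0, -2.3]
width: 39.4
gripper_force: 63.1
[529.68244265 199.92493958  61.85274732] [ 3.14026233e+00 -5.40847420e-04 -9.09735953e-02]
```

View pics/jig1.png

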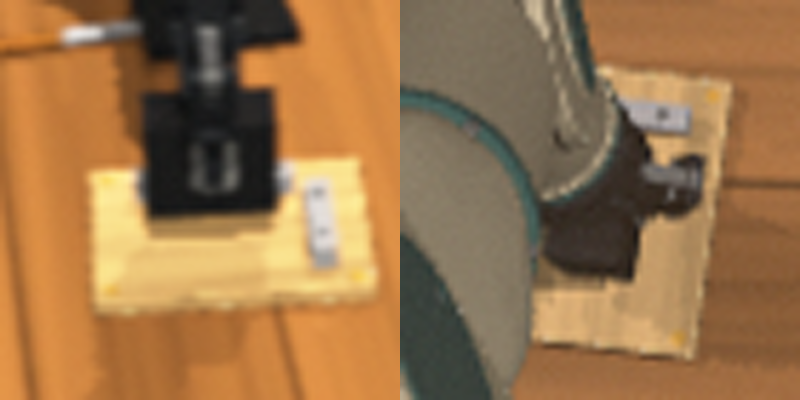

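The side view shows the block held level over the plate, about 15–20 mm clear of both stops. I'll lower it now.

```bash
python3 -m inch '[[[0,0,1,0],[0,0,2,0],[0,0,2.4,0],[0,0,2.7,0],[0,0,2.7,0],[0,0,2.7,0]]]'; python3 -m inch '[[[0,0,0.1,0],[0,0,0.2,0],[0,0,0.3,0],[0,0,0.3,0],[0,0,0.3,0]]]'
```

```text
clock: 5.6
eef_pos: [529.0, 202.2, 34.2]
tool_rot: [3.141, 0.0, -0.088]
force: [0.5, 0.5, -2.9]
width: 39.3
gripper_force: 63.3
clock: 6.02
eef_pos: [529.1, 202.3, 31.4]
tool_rot: [-3.142, -0.0, -0.088]
force: [-0.3, -0.2, -3.1]
width: 39.8
gripper_force: 63.3
```

```bash
python3 -m inch '[[[0,0,0.1,0],[0,0,0.1,0],[0,0,0.1,0],[0,0,0.1,0]]]'; python3 -m inch '[[[0,0,0.1,0],[0,0,0.1,0],[0,0,0.1,0],[0,0,0.1,0]]]'
```

```text
clock: 6.35
eef_pos: [529.3, 202.4, 30.6]
tool_rot: [-3.141, -0.0, -0.088]
force: [-0.9, 0.0, 1.0]
width: 39.3
gripper_force: 63.4
clock: 6.68
eef_pos: [529.2, 202.3, 30.5]
tool_rot: [-3.141, -0.0, -0.088]
force: [-2.5, -0.7, 8.6]
width: 39.3
gripper_force: 64.7
```

```bash
python3 -m inch '[[[0,-0.3,-0.1,0],[0.2,-0.6,-0.1,0],[0.5,-0.9,-0.1,0],[0.8,-1.2,-0.1,0],[0.8,-1.2,-0.1,0],[0.8,-1.2,-0.1,0]]]'; python3 -m inch '[[[0,-0.1,0,0],[0,-0.2,0,0],[0,-0.3,0,0],[0,-0.3,0,0],[0,-0.3,0,0]]]'
```

```text
clock: 7.18
eef_pos: [538.0, 213.7, 30.5]
tool_rot: [3.142, 0.0, -0.088]
force: [-2.8, -0.3, 4.5]
width: 39.1
gripper_force: 64.2
clock: 7.6
eef_pos: [538.7, 215.6, 30.5]
tool_rot: [3.141, -0.0, -0.088]
force: [-2.0, -3.4, 5.4]
width: 39.5
gripper_force: 64.2
```

```bash
for i in 1; do python3 -m inch '[[[0,-0.1,0,0],[0,-0.2,0,0],[0,-0.2,0,0],[0,-0.2,0,0]]]'; python3 -m inch '[[[0,-0.1,0,0],[0,-0.2,0,0],[0,-0.2,0,0],[0,-0.2,0,0]]]'; done
```

```text
clock: 7.93
eef_pos: [539.2, 217.8, 30.5]
tool_rot: [3.141, -0.001, -0.088]
force: [-0.9, -3.6, 4.1]
width: 39.6
gripper_force: 64.2
clock: 8.27
eef_pos: [539.3, 219.3, 30.5]
tool_rot: [3.14, -0.001, -0.089]
force: [-0.8, -4.5, 5.4]
width: 39.1
gripper_force: 64.4
```

```bash
python3 -m inch '[[[0,-0.1,0,0],[0,-0.2,0,0],[0,-0.2,0,0],[0,-0.2,0,0]]]'; python3 -m inch '[[[0,-0.1,0,0],[0,-0.1,0,0],[0,-0.1,0,0],[0,-0.1,0,0]]]'
```

```text
clock: 8.6
eef_pos: [539.3, 219.4, 30.6]
tool_rot: [3.138, -0.0, -0.09]
force: [-2.7, -8.1, 7.8]
width: 39.8
gripper_force: 64.5
clock: 8.93
eef_pos: [539.3, 219.4, 30.6]
tool_rot: [3.137, 0.0, -0.09]
force: [-0.9, -10.2, 8.0]
width: 39.2
gripper_force: 64.7
```

```bash
python3 -m inch '[[[0.1,0,0,0],[0.2,0,0,0],[0.3,0,0,0],[0.3,0,0,0],[0.3,0,0,0]]]'; python3 -m inch '[[[0.1,0,0,0],[0.2,0,0,0],[0.3,0,0,0],[0.3,0,0,0],[0.3,0,0,0]]]';  python3 -m inch '[[[0.1,0,0,0],[0.2,0,0,0],[0.2,0,0,0],[0.2,0,0,0]]]'
```

```text
clock: 9.35
eef_pos: [539.4, 219.4, 30.6]
tool_rot: [3.136, 0.005, -0.09]
force: [-8.5, -9.2, 14.5]
width: 39.3
gripper_force: 65.4
clock: 9.77
eef_pos: [539.5, 219.4, 30.8]
tool_rot: [3.135, 0.011, -0.089]
force: [-12.5, -8.3, 21.3]
width: 39.1
gripper_force: 66.1
clock: 10.1
eef_pos: [539.7, 219.4, 30.9]
tool_rot: [3.135, 0.014, -0.089]
force: [-17.1, -8.6, 25.4]
width: 39.3
gripper_force: 66.6
```

```bash
python3 -m inch '[[[0,0,-0.1,0],[0,0,-0.2,0],[0,0,-0.2,0],[0,0,-0.2,0],[0,0,-0.2,0]]]'; python3 - <<'E'
from h import *
i=get_image('side');j=get_image('top')
a=cv2.resize(i[150:205,234:289],(400,400),interpolation=cv2.INTER_CUBIC)
b=cv2.resize(j[180:240,190:250],(400,400),interpolation=cv2.INTER_CUBIC)
cv2.imwrite('pics/jig2.png',np.hstack([a,b]))
s=sensors.read_state();print(s['eef_pos'],s['tool_rot'],s['force'],s['torque'])
E
```

```text
clock: 10.52
eef_pos: [542.3, 219.1, 30.9]
tool_rot: [3.135, 0.009, -0.089]
force: [-7.9, -7.9, 5.3]
width: 39.4
gripper_force: 64.1
[542.29131478 219.11122885  30.95123374] [ 3.13514279  0.00934504 -0.08915119] [-7.80691538 -7.33586346  5.18063009] [-1.7635002   1.43864045 -0.11466029]
```

View pics/jig2.png

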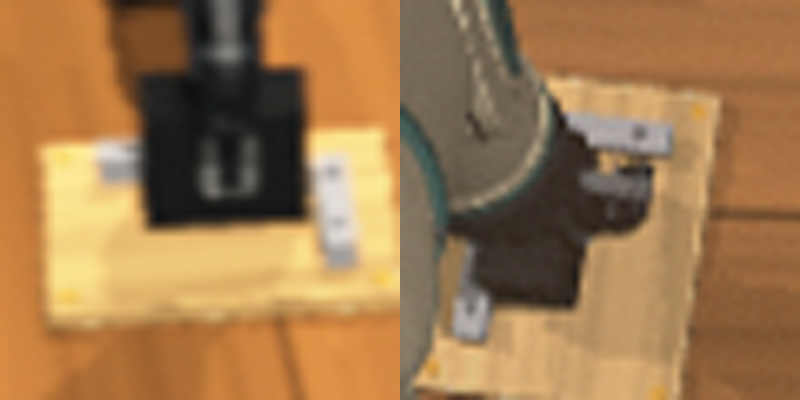

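It was stuck on friction, and easing the downward load freed it. The side view shows a small gap still left to the short stop. I'll keep pushing with a light down-force.

```bash
python3 -m inch '[[[0,0,-0.05,0],[0.1,0,-0.05,0],[0.2,0,-0.05,0],[0.2,0,-0.05,0],[0.2,0,-0.05,0]]]'; python3 -m inch '[[[0.1,0,-0.05,0],[0.2,0,-0.05,0],[0.2,0,-0.05,0],[0.2,0,-0.05,0]]]'
```

```text
clock: 11.03
eef_pos: [543.9, 219.0, 31.0]
tool_rot: [3.135, 0.01, -0.089]
force: [-7.5, -8.1, 2.4]
width: 39.6
gripper_force: 63.9
clock: 11.37
eef_pos: [546.0, 218.8, 31.3]
tool_rot: [3.135, 0.01, -0.089]
force: [-6.6, -7.4, -0.4]
width: 39.5
gripper_force: 63.7
```

```bash
python3 -m inch '[[[0.1,0,0.0,0],[0.2,0,0.0,0],[0.2,0,0.0,0],[0.2,0,0.0,0]]]'; python3 -m inch '[[[0.1,0,0,0],[0.2,0,0,0],[0.2,0,0,0],[0.2,0,0,0]]]'
```

```text
clock: 11.7
eef_pos: [546.1, 218.8, 31.3]
tool_rot: [3.134, 0.014, -0.089]
force: [-9.6, -7.5, 2.9]
width: 39.5
gripper_force: 64.1
clock: 12.03
eef_pos: [546.2, 218.8, 31.3]
tool_rot: [3.134, 0.017, -0.089]
force: [-13.8, -6.7, 7.7]
width: 39.4
gripper_force: 64.6
```

```bash
python3 -m inch '[[[0,0,-0.1,0],[0,0,-0.1,0],[0,0,-0.1,0],[0,0,-0.1,0]]]'; python3 -m inch '[[[0.1,0,0,0],[0.2,0,-0.1,0],[0.2,0,-0.1,0],[0.2,0,-0.1,0]]]'
```

```text
clock: 12.37
eef_pos: [546.2, 218.8, 31.4]
tool_rot: [3.134, 0.017, -0.089]
force: [-11.9, -7.1, 0.5]
width: 39.4
gripper_force: 63.7
clock: 12.7
eef_pos: [546.3, 218.8, 31.6]
tool_rot: [3.133, 0.021, -0.088]
force: [-12.6, -6.0, -2.2]
width: 39.4
gripper_force: 63.4
```

```bash
python3 -m inch '[[[0,-0.1,0.1,0],[0,-0.2,0.1,0],[0,-0.3,0.1,0],[0,-0.3,0.1,0],[0,-0.3,0.1,0],[0,-0.3,0.1,0]]]'; python3 - <<'E'
from h import *
i=get_image('side');j=get_image('top')
a=cv2.resize(i[150:205,234:289],(400,400),interpolation=cv2.INTER_CUBIC)
b=cv2.resize(j[180:240,190:250],(400,400),interpolation=cv2.INTER_CUBIC)
cv2.imwrite('pics/jig3.png',np.hstack([a,b]))
s=sensors.read_state();print(s['eef_pos'],s['tool_rot'],s['force'],s['torque'])
E
```

```text
clock: 13.2
eef_pos: [546.2, 218.9, 31.5]
tool_rot: [3.129, 0.022, -0.089]
force: [-16.2, -11.5, 6.7]
width: 39.3
gripper_force: 64.5
[546.24899072 218.87137077  31.49679081] [ 3.12950367  0.021565   -0.08937631] [-16.337849   -10.6194462    7.45686985] [-2.38745802  3.37730328 -0.08771726]
```

View pics/jig3.png

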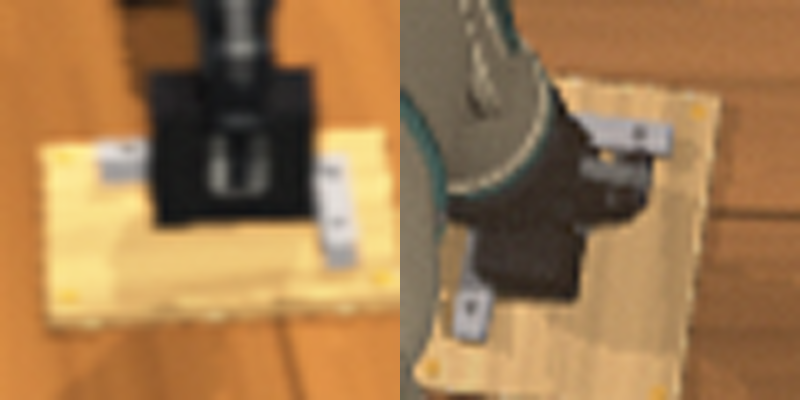

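```bash
python3 -m inch '[[[0,0,-0.05,0],[0,0,-0.05,0],[0,0,-0.05,0],[0,0,-0.05,0],[0,0,-0.05,0],[0,0,-0.05,0],[0,0,-0.05,0],[0,0,-0.05,0]]]'
```

```text
clock: 13.97
eef_pos: [546.3, 218.9, 31.5]
tool_rot: [3.129, 0.022, -0.089]
force: [-15.4, -11.3, 2.9]
width: 39.3
gripper_force: 63.9
```

```bash
python3 -c "
from cell import order
print(order.finish_job())"
```

```text
the job is handed in; nothing more can be done
None
```

I pulled the graphite block out of the catch, set it in the jig corner and handed the job in at about 14 s, still gripped and pushing. The final wrist readings were about 15 N toward the short stop and 11 N toward the long one. I couldn't measure the force on each stop directly, the tool was tilted about 0.025 rad, and no verdict came back.

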